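# Pull-test a spring clamp to the orange mark

### The job

Proof-test the red spring clamp: squeeze its tails to take it off its wooden parking block, clip it onto the T-ended steel tongue of the blue pull tester so that its jaws close on the tongue, then pull the tongue out by the clamp alone until the tester's black pointer lines up with the orange mark on the scale. Finish while still holding the clamp there against the tester's spring, not touching the tongue itself, and leave the brass bush, the nut and the roll of tape where they are.

Things in the scene. Friction and masses are not known exactly. Their poses are not given: they have to be found in the camera images.
- tester: Pull tester, fixed to the table, placed anew each time: grey bed 250 x 150 x 12 mm (x from -185 to +65 mm), on it a blue spring housing 120 (x) x 60 (y) mm, top 64 mm above the table. Origin on the table under the middle of the housing. The pull direction is its own -x (roughly towards the robot); z up.
- tongue (a point): Where the middle of the clamp should sit on the tongue (6 mm to -x to 15 mm to +x also does); moves with it, axes as the tester's. The steel tongue is an upright plate, 6 mm thick (y), open from above: top edge (this point) 60 mm above the table, lower edge 30 mm. It runs from 18 mm to -x of here, ending in the crossbar, to 30 mm to +x, where a round 12 mm rod begins.
- crossbar (a point): Middle of the inner (+x) face of the crossbar that ends the tongue in a T, 18 mm to -x of tongue, 45 mm above the table. 32 mm wide (y), 30 mm high, 8 mm thick. A clamp on the tongue that slips when pulled is caught by it.
- drawbar (a joint): How far tongue and pointer are pulled out of the tester, m: 0 home, to 0.065 at the stop. Spring return: about 2.8 N at home, rising 1.1 N per cm; it goes home if let go.
- pointer (a point): Tip of the black pointer (2.5 mm wide in x) that rides with the tongue along the white scale on the +y side of the bed, 73 mm to +x and 56 mm to +y of tongue, 24 mm above the table. Axes as the tester's.
- mark (a point): Thin orange mark across the white scale, 4 mm wide (x) by 20 mm, this point at its middle. It does not move, but is set elsewhere along the scale each time, 22 to 48 mm to -x of the pointer's home. Axes as the tester's.
- park: Parking block, fixed: steel foot 70 x 60 x 8 mm, wooden block 46 x 30 mm up to 38 mm above the table, on it an upright aluminium plate 40 (x) x 6 (y) mm up to 60 mm. Origin on the table under its middle, z up. The clamp starts clipped over the plate, jaw tips on the wood.
- clamp: Red spring clamp (80 g) standing like a clothes peg, jaws down, tails up. Origin on its hinge pin (radius 5 mm), which starts 78.5 mm above the table; own x along the pin, z up, y from tail to tail. Steel jaws from 14 to 40 mm below the pin close along y. It can also be held by its sides, 22 mm apart (x), at pin height or above; the jaws then stay shut.
- tails (a point): On the clamp between its flat red tails, 31 mm above the pin. Tails are 22 mm wide (x) and slant outward from the pin to 47 mm above it; over their outsides about 32 mm here, 39 mm at the top. Squeezing them together along y opens the jaws from 6 to some 22 mm at the tips; 13 N begins to hold it open, 20 to 30 N is sure. Let go, it shuts on a 6 mm plate with about 7 N and stays on by itself.
- clamp_jaw (a joint): Angle between the clamp's two halves, rad: 0 shut on a 6 mm plate, -0.1 shut on nothing, 0.45 fully open.
- bush: Brass flanged bush, bystander, 32 mm wide, 29 mm high, loose; origin under its middle.
- nut: Hex nut, bystander, 27 x 23 x 13 mm, loose; origin under its middle.
- tape: Roll of black tape, bystander, 55 mm wide, 19 mm high, loose; origin under its middle.
Mind the look-alikes: they are no part of the job. What is meant by the clamp is not green or purple, and is the larger of those in its own colour.

How it is judged:
By the outcome, as a careful person would: the job done as asked, in the order asked, and still so for the second after the job is handed in, while the arm keeps its last pose, push and grip.
It also fails if it takes over 58 s, if anything falls off the work surface, if the arm or the gripper's body presses on something with over 40 N, if the wrist force passes 120 N, or if a joint passes its speed limit or range.

### The arm

A 6-joint arm with a two-finger parallel gripper is mounted at the origin on the work surface; the furniture and walls round the work are solid. World frame = base frame: x ahead of the robot, y to its left, z up, the work surface at z = 0. Lengths are in mm, angles in rad, forces in N, time in s.
With the tool pointing down it reaches from about 300 to 775 mm from the base axis. Payload 14.6 kg.
Tool frame: the origin (TCP) lies between the finger pads; the fingertips stand manip.tip_reach ahead of it and the grasp point (between the pads) lies 5 mm behind it (manip.tip_reach is the distance from the TCP to the fingertips, in mm); z points along the fingers, y is the line along which they close (so a half turn about z gives the same grasp; the last joint's range is limited). The gripper opens to 94 mm and grips with 3 to 60 N. Pads are 16 mm wide; open, the fingers measure 119 mm over their backs; the gripper's body (75 mm by 177 mm) begins 78 mm behind the grasp point.
Start: joints at [-1.263, 0.3, 1.521, -0, 1.321, -0.067], TCP at [201.34, -511.812, 219.446] pointing down, gripper open.
Joint ranges: [-3.03, 3.03], [-0.79, 2.21], [0.23, 2.52], [-1.04, 4.18], [0, 3.07], [-2.55, 2.55]. Speed limits (rad/s): [2.22, 2.22, 2.57, 3.14, 3.14, 3.14].

### API

Orientations are given as [roll, pitch, yaw] about the fixed x, y, z axes, in that order (R = Rz(yaw) Ry(pitch) Rx(roll)).
In Python, from cell import manip gives the robot as it stands. The module is installed in compiled form; this text tells all that it offers.
- The arm moves only by the shell command python3 -m creep 'ROWS' [FORCE]. ROWS is JSON, a list of rows, each a list of 3 entries, a list of its own where there are three numbers: the opening, from -1 (shut) to 1 (fully open), then the shift along the tool's x, y, z in cm, then the turn about the tool's z in units of 5 degrees (1.0 is 5 degrees). In form: [[grip, [tx, ty, tz], roll], ...]. A call has 1 to 12 rows; each row is the pose to reach, as a shift and turn from the pose commanded when the call began, along the tool's axes at that moment; what a row does not reach only later rows make up. A row lasts 1/10 s, in which the tool goes at most 50 mm and 8.59 degrees, less where a joint would pass 70% of its speed; a pose out of reach is approached as far as the arm can. A call with a gripper value outside its range is refused whole. The fingers move at their own pace and stop on an object; FORCE is the grip in N (left out, the last holds). Time passes only in rows, so rows that repeat a pose let the fingers close. It gives the time, the measured TCP pose, the force, the opening and the grip force at its end, in the units of the state.
- manip.read_state(): the state, without advancing time (a new reading comes with each control period).
- manip.camera(name): name is "side" or "top"; returns the picture (480x640x3 uint8, red, green, blue); there is no depth.
- manip.camera_params(name): a dict with "fovy" (degrees; the focal length in pixels is half the picture's height over the tangent of half this angle, whatever the lens; pixels are square), "cx", "cy" (the principal point, pixels), "k1" (the pictures are not rectified: a ray, as slopes to the right and down, at radius r is drawn at 1 + k1 r^2 times it, then the intrinsics apply), "origin" and "attitude" of the camera in the world. Camera axes: x right, y down, z forward; pixel columns grow to the right and rows downward; lengths in mm; the calibration is good to about 2 mm. A picture is of the moment at which its call begins. camera_params takes no time and is no camera call.
- manip.sign_off(): hands the job in; it is judged then, once.
The state is a dict: "clock": time; "joints": joint angles; "qd": joint speeds; "effort": joint torques, N m; "eef_pos": TCP position; "eef_rot": TCP orientation; "wrist_force": force on the tool from outside, world axes, zero at the start; "moment": the same for the moment, N m; "finger_gap": finger opening in mm; "finger_force": force on a finger pad.
Only numpy, scipy, OpenCV 4.12 (cv2) and the standard library are available. Lean on these libraries where they do the work, as an engineer would, in place of code of your own. Each camera call takes 0.05 s, during which the arm holds its last target. There are 200 camera calls.

## Working session

There is one attempt and no reset: what is moved stays moved. The work goes in short steps, Python scripts to look and compute and a shell command to move; the robot and the scene stay as the last step left them, time stands still between calls to the robot, and variables do not carry over. Pictures are saved under pics/ and viewed, at most 12 in all, crops included, and the job is handed in when it is done.

```bash
mkdir -p pics
python3 - <<'E'
from cell import manip
import cv2
for n in("side","top"):
    cv2.imwrite(f"pics/{n}0.png",manip.camera(n)[:,:,::-1]); print(n,manip.camera_params(n))
s=manip.read_state(); print(s, manip.tip_reach)
E
```

```text
side {'fovy': 49.198685862170656, 'cx': 322.0635925886974, 'cy': 233.85448429835455, 'k1': -0.03439224619508815, 'origin': array([323.70143302, 947.31739726, 794.81529293]), 'attitude': array([-2.1766474 , -0.01400737, -2.89043641])}
top {'fovy': 52.51994096754932, 'cx': 314.26906791550607, 'cy': 247.2377676225904, 'k1': 0.019586399572978263, 'origin': array([ 364.89902975,  -41.23026872, 1144.90548133]), 'attitude': array([-2.95194852e+00,  2.88047984e-03, -1.58985363e+00])}
{'clock': 0.1, 'joints': array([-1.26261489e+00,  3.00393165e-01,  1.52151235e+00, -1.75209446e-05,
        1.32071727e+00, -6.65921751e-02]), 'qd': array([-3.21264124e-04, -6.22680499e-04, -1.99464199e-04, -2.54670459e-03,
       -4.29270031e-04,  8.75382664e-05]), 'effort': array([ 2.85563998e-03, -5.32645154e+01, -3.53281081e+01,  7.09931902e-02,
        2.35131785e-02, -6.00060844e-05]), 'eef_pos': array([ 201.26327291, -511.61237393,  218.95815039]), 'eef_rot': array([-3.14056367e+00, -5.16143303e-05,  3.74777931e-01]), 'wrist_force': array([0.47396633, 0.10967184, 0.14100467]), 'moment': array([-0.01712832, -0.00101497, -0.00577124]), 'finger_force': 0.0, 'finger_gap': 94.05789808064978} 14.0
```

View pics/top0.png

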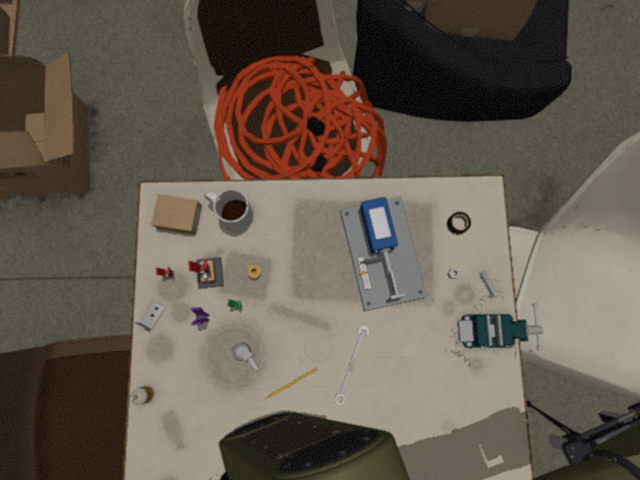

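View pics/side0.png

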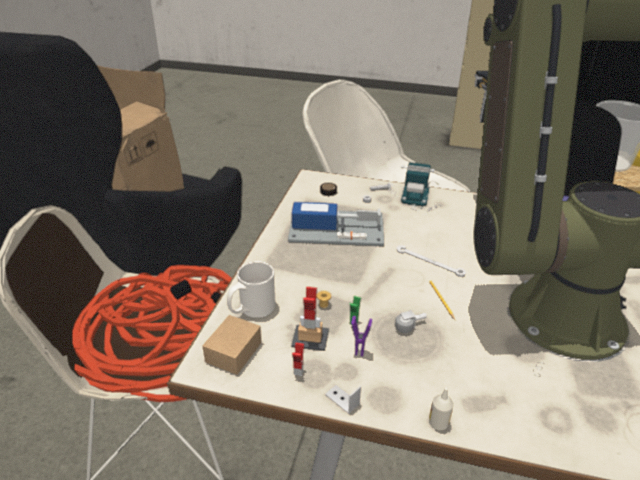

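The top view shows the red clamp on its block at about (205,270), with a smaller red one at (166,272). The tester is at (380,250), with the housing up and the T end at the bottom (393,298). In the side view the clamp is at (310,310). Next I enlarge crops.

```bash
cat > h.py <<'E'
import numpy as np, cv2
from cell import manip
from scipy.spatial.transform import Rotation as R
def cam(n):
    p=manip.camera_params(n); f=240/np.tan(np.radians(p['fovy']/2))
    return p,f,R.from_euler('xyz',p['attitude']).as_matrix()
def ray(n,u,v):
    p,f,M=cam(n); d=np.array([(u-p['cx'])/f,(v-p['cy'])/f]); s=d.copy()
    for _ in range(20): s=d/(1+p['k1']*(s@s))
    return p['origin'],M@np.array([*s,1])
def onz(n,u,v,z):
    o,d=ray(n,u,v); return o+d*(z-o[2])/d[2]
def proj(n,P):
    p,f,M=cam(n); c=M.T@(np.array(P)-p['origin']); s=c[:2]/c[2]; s=s*(1+p['k1']*(s@s))
    return s*f+[p['cx'],p['cy']]
def two(a,b):
    o1,d1=ray('top',*a);o2,d2=ray('side',*b)
    t=np.linalg.lstsq(np.c_[d1,-d2],o2-o1,rcond=None)[0]
    A,B=o1+d1*t[0],o2+d2*t[1]; return (A+B)/2,np.linalg.norm(A-B)
E
python3 - <<'E'
import cv2,numpy as np
t=cv2.imread('pics/top0.png');s=cv2.imread('pics/side0.png')
def c(i,x,y,w,h,k): return cv2.resize(i[y:y+h,x:x+w],None,fx=k,fy=k,interpolation=cv2.INTER_CUBIC)
a=c(t,335,190,100,125,4); b=c(t,150,245,75,62,5)[:,:375]; d=c(s,280,280,80,60,5)[:,:375]
o=np.zeros((600,800,3),np.uint8); o[:500,:400]=a; o[:300,410:785]=b[:300]; o[300:600,410:785]=d[:300]
cv2.imwrite('pics/c1.png',o)
E
```

```text
(no output)
```

View pics/c1.png

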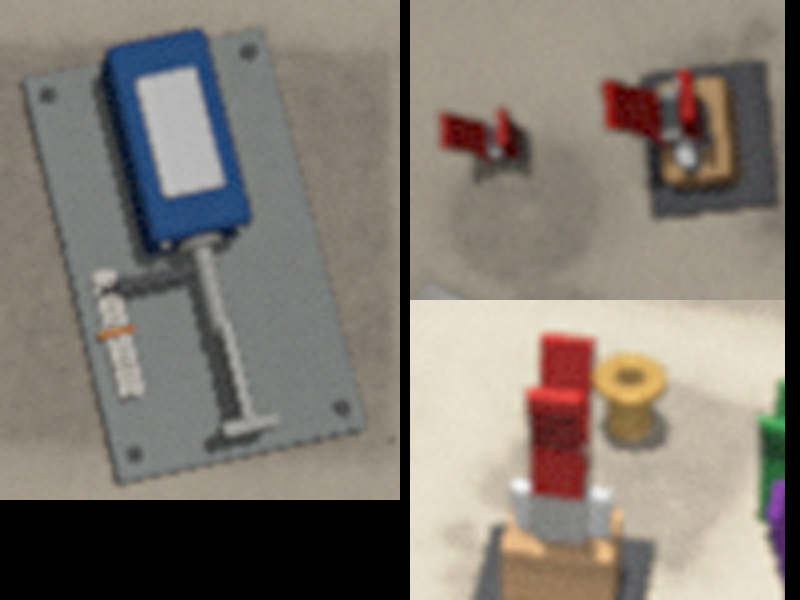

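```bash
cat > m.py <<'E'
from h import *
t=cv2.imread('pics/top0.png')
def fit(L,W):  # rigid 2D: local L -> world W
    L=np.array(L,float);W=np.array(W)[:,:2];l=L-L.mean(0);w=W-W.mean(0)
    a=np.arctan2((l[:,0]*w[:,1]-l[:,1]*w[:,0]).sum(),(l*w).sum())
    M=np.array([[np.cos(a),-np.sin(a)],[np.sin(a),np.cos(a)]]); o=W.mean(0)-M@L.mean(0)
    return a,o,M,np.linalg.norm(W-(L@M.T+o),axis=1)
P=lambda x,y:(x/4+335-.375,y/4+190-.375)
Q=lambda x,y:((x-410)/5+150-.4,y/5+245-.4)
bed=[onz('top',*P(*c),12) for c in[(22,78),(262,28),(368,432),(118,485)]]
a,o,M,r=fit([(65,75),(65,-75),(-185,-75),(-185,75)],bed); print('tester',a,o,r)
foot=[onz('top',*Q(*c),8) for c in[(643,75),(765,62),(778,205),(655,217)]]
pa,po,PM,r=fit([(35,30),(35,-30),(-35,-30),(-35,30)],foot); print('park',pa,po,r)
w=[onz('top',*P(*c),24) for c in[(116,331)]][0]; print('mark local',M.T@(w[:2]-o))
w=onz('top',*P(103,290),24); print('pointer~ local',M.T@(w[:2]-o))
w=onz('top',*P(250,427),60); print('crossbar top mid local',M.T@(w[:2]-o))
b=[onz('top',*P(*c),64) for c in[(105,50),(205,30),(248,222),(152,248)]]
print('house',fit([(60,30),(60,-30),(-60,-30),(-60,30)],b))
# tails: red in both views
for n,(x,y,W,H) in dict(top=(186,255,35,30),side=(298,280,24,45)).items():
    hsv=cv2.cvtColor(cv2.imread(f'pics/{n}0.png'),cv2.COLOR_BGR2HSV)[y:y+H,x:x+W]
    m=((hsv[...,0]<8)|(hsv[...,0]>172))&(hsv[...,1]>150)
    k,l,st,ce=cv2.connectedComponentsWithStats(m.astype(np.uint8))
    for i in range(1,k): print(n,st[i]+[x,y,0,0,0],ce[i]+[x,y])
E
python3 m.py
```

```text
tester 0.1943410928404247 [ 625.36449434 -191.67355322] [0.58683741 1.12683639 0.45461073 1.20821238]
park 0.09764333221914479 [527.47821465 205.42028492] [0.9682985  1.85564408 0.9081142  2.13481791]
mark local [-97.96429719  56.09686107]
pointer~ local [-72.91104762  57.94062216]
crossbar top mid local [-170.26356784    0.28954625]
house (np.float64(0.18525427538825026), array([ 624.04479346, -190.68517192]), array([[ 0.98288945, -0.18419646],
       [ 0.18419646,  0.98288945]]), array([1.89919708, 1.76590427, 4.11715112, 1.34000299]))
top [204 259   4  13  42] [205.33333333 265.5       ]
top [189 262  11  11  93] [194.03225806 266.62365591]
side [304 287  12  32 295] [309.76271186 302.69491525]
```

```bash
cat >> m.py <<'E'
print('---')
for c in[(605,80),(607,125),(680,72),(694,70),(697,125)]:
    w=onz('top',*Q(*c),125.5); print(c,w,PM.T@(w[:2]-po))
S=lambda x,y:((x-410)/5+280-.4,(y-300)/5+280-.4)
for c in[(542,337),(594,337),(530,390),(587,392)]:
    w=onz('side',*S(*c),125.5); print(c,w,PM.T@(w[:2]-po))
T=M@[-148,0]+o; print('tongue',T)
E
python3 m.py|sed -n '/---/,$p'
```

```text
---
(605, 80) [536.96414087 225.07804025 125.5       ] [11.3571418  18.63935275]
(607, 125) [517.66183575 223.65661863 125.5       ] [-7.9917921  19.10644971]
(680, 72) [539.77850554 193.39205003 125.5       ] [ 11.06908909 -13.17007431]
(694, 70) [540.52272723 187.47555056 125.5       ] [ 11.23297665 -19.13094445]
(697, 125) [516.90546277 185.66599847 125.5       ] [-12.44820119 -18.62947134]
(542, 337) [539.67346617 194.2401565  125.5       ] [ 11.04723047 -12.31576755]
(594, 337) [520.06147069 188.85934021 125.5       ] [ -8.99591307 -15.7590142 ]
(530, 390) [535.63603125 225.26153967 125.5       ] [10.05324743 18.95145319]
(587, 392) [514.37340044 220.62254879 125.5       ] [-11.56034967  16.40741593]
tongue [ 480.15057499 -220.25532411]
```

```bash
cat > go.py <<'E'
import sys
from h import *
x,y,z,yaw=map(float,sys.argv[1:5]); s=manip.read_state()
M=R.from_euler('xyz',s['eef_rot']).as_matrix()
print('cm',np.round(M.T@(np.array([x,y,z])-s['eef_pos'])/10,2),'units',round(-np.degrees((yaw-s['eef_rot'][2]+np.pi)%(2*np.pi)-np.pi)/5,2),s['eef_pos'].round(1),s['eef_rot'].round(3),s['finger_gap'].round(1),s['clock'],s['wrist_force'].round(1))
E
python3 go.py 527.3 205.3 200 0.1
```

```text
Traceback (most recent call last):
  File "go.py", line 5, in <module>
    print('cm',np.round(M.T@(np.array([x,y,z])-s['eef_pos'])/10,2),'units',round(-np.degrees((yaw-s['eef_rot'][2]+np.pi)%(2*np.pi)-np.pi)/5,2),s['eef_pos'].round(1),s['eef_rot'].round(3),s['finger_gap'].round(1),s['clock'],s['wrist_force'].round(1))
                                                                                                                                                                                           ^^^^^^^^^^^^^^^^^^^^^
AttributeError: 'float' object has no attribute 'round'
```

```bash
sed -i "s/s\['finger_gap'\].round(1)/s['finger_gap'],s['finger_force']/" go.py; python3 go.py 527.3 205.3 200 0.1
```

```text
cm [ 56.58 -54.78   1.96] units 3.15 [ 201.3 -511.6  219. ] [-3.141 -0.     0.375] 94.05789808064978 0.0 0.1 [0.5 0.1 0.1]
```

```bash
python3 -m creep '[[1,[28,-27,0],1.5],[1,[28,-27,0],1.5],[1,[28,-27,0],1.5],[1,[28,-27,0],1.5],[1,[28,-27,0],1.5],[1,[28,-27,0],1.5],[1,[28,-27,0],1.5],[1,[28,-27,0],1.5],[1,[56.6,-54.8,1.9],3.15],[1,[56.6,-54.8,1.9],3.15],[1,[56.6,-54.8,1.9],3.15],[1,[56.6,-54.8,1.9],3.15]]'; python3 go.py 527.3 205.3 200 0.1
```

```text
clock: 1.3
eef_pos: [442.1, 17.5, 210.3]
eef_rot: [3.142, -0.0, 0.1]
wrist_force: [1.4, -1.6, -0.4]
finger_gap: 94.0
finger_force: 0.0
cm [ 10.35 -17.84   1.03] units -0.0 [442.1  17.5 210.3] [ 3.142 -0.     0.1  ] 93.98114334585878 0.0 1.3 [ 1.4 -1.6 -0.4]
```

```bash
python3 -m creep '[[1,[10.3,-17.5,1],0],[1,[10.3,-17.5,1],0],[1,[10.3,-17.5,1],0],[1,[10.3,-17.5,1],0],[1,[10.3,-17.5,1],0],[1,[10.3,-17.5,1],0],[1,[10.3,-17.5,1],0],[1,[10.3,-17.5,1],0]]'; python3 go.py 527.3 205.3 104.5 0.1
python3 - <<'E'
from h import *
cv2.imwrite("pics/t1.png",cv2.resize(manip.camera('top')[220:310,150:270,::-1],None,fx=5,fy=5,interpolation=cv2.INTER_CUBIC))
E
```

```text
clock: 2.1
eef_pos: [526.7, 198.6, 200.7]
eef_rot: [3.142, -0.0, 0.099]
wrist_force: [-0.1, -0.3, 0.4]
finger_gap: 94.1
finger_force: 0.0
cm [ 0.12 -0.66  9.62] units -0.02 [526.7 198.6 200.7] [ 3.142 -0.     0.099] 94.05853948283283 0.0 2.1 [-0.1 -0.3  0.4]
```

View pics/t1.png

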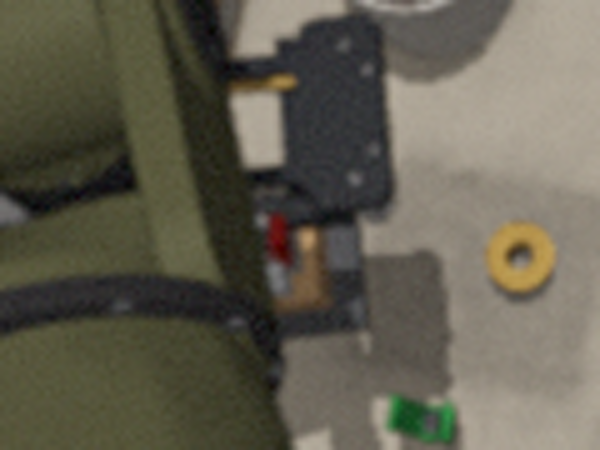

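The arm hides most of the clamp in the top view (one red tail shows at crop (278,240)), so I go down on the measured position.

```bash
python3 -m creep '[[1,[0.1,-0.65,0],0],[1,[0.1,-0.65,3],0],[1,[0.1,-0.65,6],0],[1,[0.1,-0.65,8],0],[1,[0.1,-0.65,9.6],0],[1,[0.1,-0.65,9.6],0],[1,[0.1,-0.65,9.6],0]]' 25; python3 go.py 527.3 205.3 104.5 0.1
python3 - <<'E'
from h import *
cv2.imwrite("pics/s1.png",cv2.resize(manip.camera('side')[250:350,250:383,::-1],None,fx=6,fy=6,interpolation=cv2.INTER_CUBIC))
E
```

```text
clock: 2.85
eef_pos: [527.4, 206.4, 105.0]
eef_rot: [-3.141, -0.0, 0.1]
wrist_force: [-0.4, -0.9, -0.1]
finger_gap: 94.3
finger_force: 0.0
cm [-0.02  0.11  0.05] units -0.0 [527.4 206.4 105. ] [-3.141 -0.     0.1  ] 94.28619889441939 0.0 2.85 [-0.4 -0.9 -0.1]
```

View pics/s1.png

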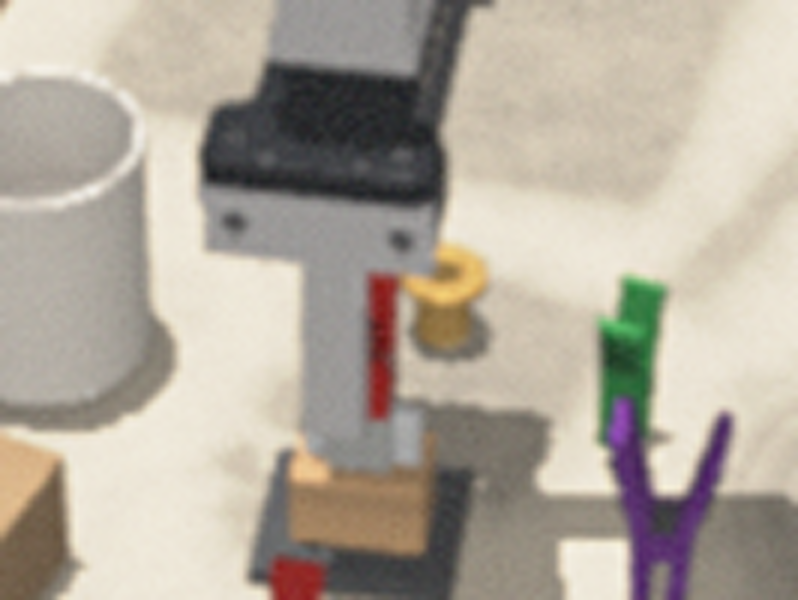

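Run:
```python
from h import *
f=lambda P:(proj('side',P)-[250,250])*6
M=R.from_euler('z',.1).as_matrix()
for l in[(0,53,-14),(8,59,-14),(-8,59,-14),(8,47,-14),(-11,19.5,21),(-11,12,-10),(11,19.5,21)]:
    print(l,f(np.array([527.4,206.4,105])+M@l).round())
```

```text
(0, 53, -14) [334. 445.]
(8, 59, -14) [305. 455.]
(-8, 59, -14) [356. 461.]
(8, 47, -14) [312. 429.]
(-11, 19.5, 21) [386. 295.]
(-11, 12, -10) [389. 351.]
(11, 19.5, 21) [318. 287.]
```

The picture shows the clamp's red tail (crop x 370–398) behind the +y finger (303–370), aligned as the projection predicts. I'm squeezing now.

```bash
python3 -m creep '[[-1,[0,0.1,0],0],[-1,[0,0.1,0],0],[-1,[0,0.1,0],0],[-1,[0,0.1,0],0],[-1,[0,0.1,0],0],[-1,[0,0.1,0],0],[-1,[0,0.1,0],0],[-1,[0,0.1,0],0],[-1,[0,0.1,0],0],[-1,[0,0.1,0],0],[-1,[0,0.1,0],0],[-1,[0,0.1,0],0]]' 26
```

```text
clock: 4.1
eef_pos: [527.4, 205.3, 104.5]
eef_rot: [3.142, -0.0, 0.1]
wrist_force: [0.3, 0.5, 3.0]
finger_gap: 17.3
finger_force: 26.0
```

```bash
python3 -m creep '[[-1,[0,0,-1],0],[-1,[0,0,-2],0],[-1,[0,0,-4],0],[-1,[0,0,-6],0],[-1,[0,0,-7],0],[-1,[0,0,-7],0],[-1,[0,0,-7],0]]' 26;  python3 go.py 480.1 -220.3 174 0.194
python3 - <<'E'
from h import *
cv2.imwrite("pics/s2.png",cv2.resize(manip.camera('side')[210:350,250:383,::-1],None,fx=4,fy=4,interpolation=cv2.INTER_CUBIC))
E
```

```text
clock: 4.8
eef_pos: [527.1, 205.3, 173.9]
eef_rot: [3.141, 0.001, 0.1]
wrist_force: [1.1, 0.1, -0.1]
finger_gap: 17.4
finger_force: 26.0
cm [-8.92 41.87 -0.  ] units -1.08 [527.1 205.3 173.9] [3.141e+00 1.000e-03 1.000e-01] 17.36077260478831 25.99109798669815 4.8 [ 1.1  0.1 -0.1]
```

View pics/s2.png

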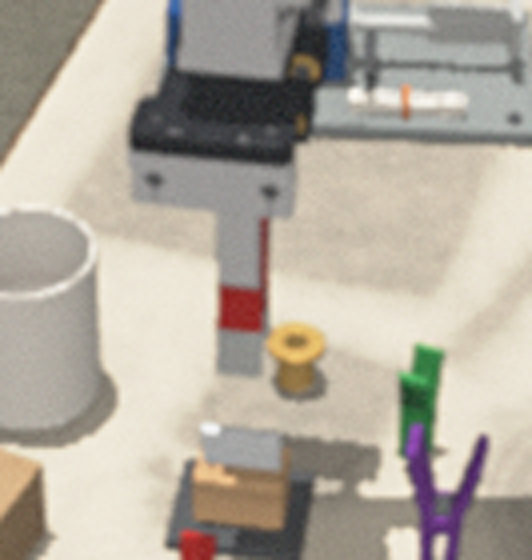

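The clamp is off: its jaws show at crop (240,350) under the finger, and the bare plate is below at (243,445). Now over to the tester.

```bash
python3 -m creep '[[-1,[-2,5,0],0],[-1,[-9,41.9,0],-1.08],[-1,[-9,41.9,0],-1.08],[-1,[-9,41.9,0],-1.08],[-1,[-9,41.9,0],-1.08],[-1,[-9,41.9,0],-1.08],[-1,[-9,41.9,0],-1.08],[-1,[-9,41.9,0],-1.08],[-1,[-9,41.9,0],-1.08],[-1,[-9,41.9,0],-1.08],[-1,[-9,41.9,0],-1.08],[-1,[-9,41.9,0],-1.08]]' 26;  python3 go.py 480.1 -220.3 174 0.194
```

```text
clock: 6.05
eef_pos: [479.5, -219.6, 173.9]
eef_rot: [-3.141, 0.001, 0.195]
wrist_force: [0.8, 0.2, -0.7]
finger_gap: 17.5
finger_force: 26.0
cm [ 0.04  0.08 -0.01] units 0.01 [ 479.5 -219.6  173.9] [-3.141e+00  1.000e-03  1.950e-01] 17.547341351681986 25.99123924970627 6.05 [ 0.8  0.2 -0.7]
```

```bash
python3 -m creep '[[-1,[0.3,0.08,1],0],[-1,[0.3,0.08,2],0],[-1,[0.3,0.08,3],0],[-1,[0.3,0.08,3.6],0],[-1,[0.3,0.08,3.6],0],[-1,[0.3,0.08,3.6],0]]' 26;  python3 go.py 480.1 -220.3 104.5 0.194
python3 - <<'E'
from h import *
a=cv2.resize(manip.camera('side')[150:250,285:395,::-1],None,fx=5,fy=5,interpolation=cv2.INTER_CUBIC)
b=cv2.resize(manip.camera('top')[225:325,345:395,::-1],None,fx=5,fy=5,interpolation=cv2.INTER_CUBIC)
cv2.imwrite("pics/s3.png",np.hstack([a,b]))
E
```

```text
clock: 6.65
eef_pos: [482.7, -220.8, 138.4]
eef_rot: [3.142, -0.0, 0.194]
wrist_force: [0.2, -0.8, -0.9]
finger_gap: 17.8
finger_force: 26.0
cm [-0.24 -0.09  3.39] units 0.0 [ 482.7 -220.8  138.4] [ 3.142 -0.     0.194] 17.791763193257857 25.991144478321075 6.65 [ 0.2 -0.8 -0.9]
```

View pics/s3.png

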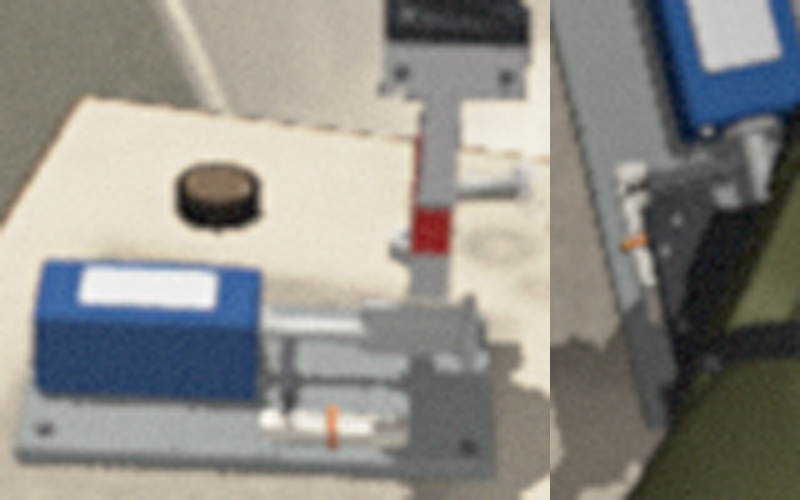

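Run:
```python
from h import *
f=lambda P:(proj('side',P)-[285,150])*5
M=R.from_euler('z',.194).as_matrix();T=np.array([480.15,-220.25,60])
for l in[(0,0,0),(30,0,0),(-18,0,0),(-18,16,0),(-26,16,0),(-26,16,-30),(73,56,-36),(88,30,4),(88,30,-48)]:
    print('T',l,f(T+M@l).round())
for l in[(11,0,-62),(-11,0,-62),(8,9,-14),(-8,9,-14)]: print('C',l,f(np.array([482.7,-220.8,138.4])+M@l).round())
```

```text
T (0, 0, 0) [429. 304.]
T (30, 0, 0) [372. 302.]
T (-18, 0, 0) [463. 306.]
T (-18, 16, 0) [464. 322.]
T (-26, 16, 0) [479. 323.]
T (-26, 16, -30) [475. 371.]
T (73, 56, -36) [285. 415.]
T (88, 30, 4) [260. 321.]
T (88, 30, -48) [257. 404.]
C (11, 0, -62) [405. 276.]
C (-11, 0, -62) [447. 277.]
C (8, 9, -14) [417. 205.]
C (-8, 9, -14) [448. 206.]
```

The side crop shows the open jaws at (430,280), above the tongue. The tongue point is near (429,304) and the crossbar near (475,320). Aligned, so I lower the clamp.

```bash
python3 -m creep '[[-1,[0,0,0.6],0],[-1,[0,0,1.2],0],[-1,[0,0,1.8],0],[-1,[0,0,2.4],0],[-1,[0,0,3],0],[-1,[0,0,3.5],0],[-1,[0,0,3.5],0],[-1,[0,0,3.5],0]]' 26;  python3 go.py 480.1 -220.3 104.5 0.194
```

```text
clock: 7.55
eef_pos: [482.7, -220.8, 103.4]
eef_rot: [3.142, -0.0, 0.194]
wrist_force: [-0.2, -1.1, -0.9]
finger_gap: 17.2
finger_force: 26.0
cm [-0.24 -0.1  -0.11] units 0.0 [ 482.7 -220.8  103.4] [ 3.142 -0.     0.194] 17.231996575540187 25.991090834140778 7.55 [-0.2 -1.1 -0.9]
```

```bash
python3 -m creep '[[-0.5,[0,0,0],0],[-0.4,[0,0,0],0],[-0.3,[0,0,0],0],[-0.1,[0,0,0],0],[0.3,[0,0,0],0],[0.8,[0,0,0],0],[1,[0,0,0],0],[1,[0,0,0],0],[1,[0,0,0],0]]' 26; python3 -m creep '[[1,[0,0,-3],0],[1,[0,0,-6],0],[1,[0,0,-9],0],[1,[0,0,-9],0],[1,[0,0,-9],-9],[1,[0,0,-9],-18],[1,[0,0,-9],-18],[1,[0,0,-9],-18],[1,[0,0,-9],-18],[1,[0,0,-9],-18],[1,[0,0,-9],-18],[1,[0,0,-9],-18]]'
python3 go.py 480.1 -220.3 94 1.765
python3 - <<'E'
from h import *
a=cv2.resize(manip.camera('side')[150:250,285:395,::-1],None,fx=5,fy=5,interpolation=cv2.INTER_CUBIC)
b=cv2.resize(manip.camera('top')[225:325,345:395,::-1],None,fx=5,fy=5,interpolation=cv2.INTER_CUBIC)
cv2.imwrite("pics/s4.png",np.hstack([a,b]))
E
```

```text
clock: 8.45
eef_pos: [482.6, -220.8, 103.4]
eef_rot: [3.142, -0.0, 0.194]
wrist_force: [-0.4, -1.0, 0.2]
finger_gap: 77.5
finger_force: 0.0
clock: 9.65
eef_pos: [482.4, -220.7, 192.6]
eef_rot: [-3.141, -0.0, 1.4]
wrist_force: [0.3, 0.3, 0.6]
finger_gap: 94.2
finger_force: 0.0
cm [-0.01 -0.23  9.86] units -4.18 [ 482.4 -220.7  192.6] [-3.141 -0.     1.4  ] 94.15419598560815 0.0 9.65 [0.3 0.3 0.6]
```

View pics/s4.png

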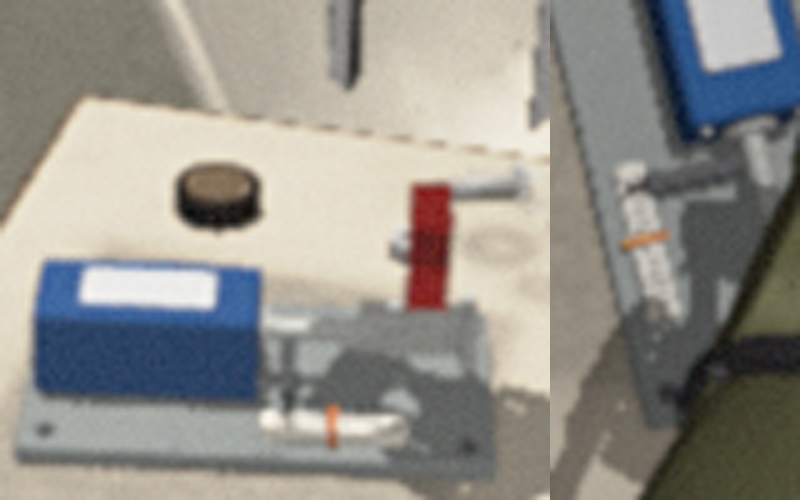

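The clamp stands upright on the tongue by itself (tails at crop (430,250)), and the pointer is still home at (287,400). I finish the turn and grip it by the sides.

```bash
python3 -m creep '[[1,[0,0,0],-4.18],[1,[0,0,0],-4.18],[1,[0,0,0],-4.18],[1,[0,0,0],-4.18],[1,[0,0,0],-4.18]]' 
python3 go.py 482.4 -220.7 84 1.765
```

```text
clock: 10.25
eef_pos: [482.5, -220.7, 193.0]
eef_rot: [-3.141, -0.0, 1.754]
wrist_force: [-0.1, 0.7, 0.6]
finger_gap: 93.9
finger_force: 0.0
cm [-0.00e+00 -1.00e-02  1.09e+01] units -0.13 [ 482.5 -220.7  193. ] [-3.141 -0.     1.754] 93.93036424318622 0.0 10.25 [-0.1  0.7  0.6]
```

```bash
python3 -m creep '[[1,[0,0,3],-0.1],[1,[0,0,6],-0.1],[1,[0,0,9],-0.1],[1,[0,0,10.9],-0.1],[1,[0,0,10.9],-0.1],[1,[0,0,10.9],-0.1]]' 10; python3 -m creep '[[-0.2,[0,0,0],0],[-0.3,[0,0,0],0],[-1,[0,0,0],0],[-1,[0,0,0],0],[-1,[0,0,0],0],[-1,[0,0,0],0],[-1,[0,0,0],0],[-1,[0,0,0],0],[-1,[0,0,0],0],[-1,[0,0,0],0],[-1,[0,0,0],0]]' 10;  python3 -m creep '[[-1,[0,0,0],0],[-1,[0,0,0],0]]' 35
python3 go.py 482.4 -220.7 84 1.765
```

```text
clock: 10.85
eef_pos: [482.8, -220.9, 84.9]
eef_rot: [3.141, 0.0, 1.766]
wrist_force: [0.4, -0.0, 0.3]
finger_gap: 93.9
finger_force: 0.0
clock: 11.95
eef_pos: [482.7, -220.7, 84.4]
eef_rot: [3.141, 0.0, 1.768]
wrist_force: [1.4, 0.8, -0.6]
finger_gap: 21.9
finger_force: 10.0
clock: 12.15
eef_pos: [482.7, -220.7, 84.4]
eef_rot: [3.141, 0.0, 1.768]
wrist_force: [0.7, 0.3, -0.6]
finger_gap: 21.2
finger_force: 35.0
cm [ 0.01 -0.03  0.04] units 0.03 [ 482.7 -220.7   84.4] [3.141 0.    1.768] 21.23880861227221 34.999608661746606 12.15 [ 0.7  0.3 -0.6]
```

```bash
python3 -m creep '[[-1,[0,-0.3,0],0],[-1,[0,-0.6,0],0],[-1,[0,-0.9,0],0],[-1,[0,-1.2,0],0],[-1,[0,-1.5,0],0],[-1,[0,-1.8,0],0],[-1,[0,-1.8,0],0],[-1,[0,-1.8,0],0]]' 35
python3 - <<'E'
from h import *
s=manip.camera('side')[:,:,::-1];t=manip.camera('top')[:,:,::-1]
cv2.imwrite("pics/s5f.png",s);cv2.imwrite("pics/t5f.png",t)
a=cv2.resize(s[180:250,285:395],None,fx=5,fy=5,interpolation=cv2.INTER_CUBIC)
b=cv2.resize(t[250:300,350:380],None,fx=8,fy=7,interpolation=cv2.INTER_CUBIC)
cv2.imwrite("pics/s5.png",np.hstack([a,b]))
E
```

```text
clock: 12.95
eef_pos: [465.0, -224.3, 84.5]
eef_rot: [3.141, 0.0, 1.768]
wrist_force: [3.1, 1.7, -0.4]
finger_gap: 21.7
finger_force: 35.0
```

View pics/s5.png

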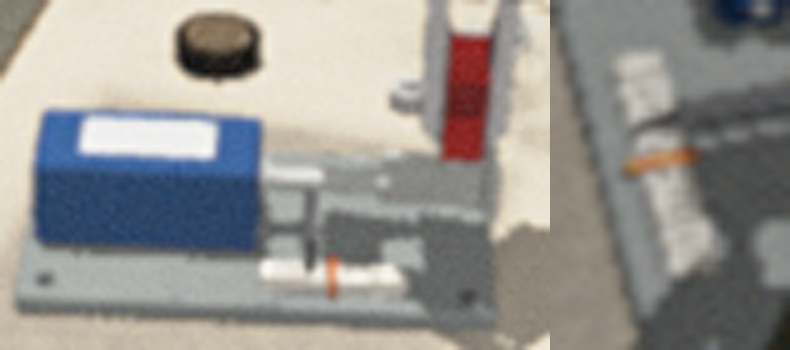

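The side crop shows the pointer at about (312,265) and the mark at (333,278), so about 11 mm remain. The clamp slid a few mm toward the crossbar, as allowed. I keep pulling and measure with masks.

```bash
python3 -m creep '[[-1,[0,-0.2,0],0],[-1,[0,-0.4,0],0],[-1,[0,-0.6,0],0],[-1,[0,-0.8,0],0],[-1,[0,-0.9,0],0],[-1,[0,-0.9,0],0],[-1,[0,-0.9,0],0]]' 35
cat > p.py <<'E'
from h import *
import sys
k=sys.argv[1]; o=np.array([625.36,-191.67]); M=R.from_euler('z',.194).as_matrix()[:2,:2]
s=manip.camera('side')[:,:,::-1];t=manip.camera('top')[:,:,::-1]
out=[]
for n,im in(('side',s),('top',t)):
    # rectify scale plane z=24 to tester local axes: 5 px/mm, x -60..-130, y 30..75
    xs=np.arange(-60,-130,-.2);ys=np.arange(75,25,-.2)
    g=np.array([[proj(n,[*(M@[x,y]+o),24]) for x in xs[::10]] for y in ys[::10]]).astype(np.float32)
    g=cv2.resize(g,(len(xs),len(ys)),interpolation=cv2.INTER_LINEAR)
    out.append(cv2.remap(im,g,None,cv2.INTER_CUBIC))
cv2.imwrite(f'pics/r{k}.png',np.vstack(out))
print(manip.read_state()['eef_pos'],manip.read_state()['wrist_force'])
E
python3 p.py 1
```

```text
clock: 13.75
eef_pos: [456.1, -226.1, 84.4]
eef_rot: [-3.142, 0.0, 1.768]
wrist_force: [4.6, -0.2, -0.4]
finger_gap: 21.6
finger_force: 35.0
[ 456.19750842 -226.05887745   84.38462728] [ 3.76470109  1.73855476 -0.44059808]
```

View pics/r1.png

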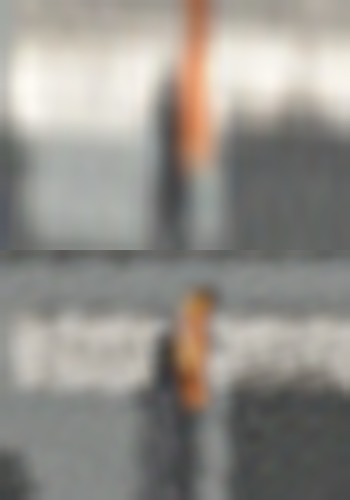

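The rectified views (5 px/mm) show the pointer at column ~168 and the mark at ~195, so about 5 mm remain.

```bash
python3 -m creep '[[-1,[0,-0.1,0],0],[-1,[0,-0.2,0],0],[-1,[0,-0.3,0],0],[-1,[0,-0.4,0],0],[-1,[0,-0.4,0],0],[-1,[0,-0.4,0],0]]' 35
cat >> p.py <<'E'
for n,im,(r0,r1) in(('side',out[0],(60,130)),('side-below',out[0],(175,220)),('top',out[1],(70,120)),('top-below',out[1],(155,190))):
    p=im[r0:r1].astype(float).mean(0); gr=p.mean(1); org=p[:,2]-p[:,0]
    w=org-np.median(org); w[w<w.max()*.3]=0; m=(w*np.arange(len(w))).sum()/w.sum()
    c=slice(100,230); d=np.median(gr[c])-gr[c]; d[d<d.max()*.4]=0; q=100+(d*np.arange(130)).sum()/d.sum()
    print(n,'mark',round(-60-m/5,2),'dark',round(-60-q/5,2))
    print(gr[100:230:5].astype(int),org[100:230:5].astype(int),sep='\n')
E
python3 p.py 2
```

```text
clock: 14.45
eef_pos: [452.3, -226.8, 84.4]
eef_rot: [3.141, 0.0, 1.768]
wrist_force: [5.6, 0.0, -1.5]
finger_gap: 21.9
finger_force: 35.0
[ 452.31389593 -226.82160751   84.39596351] [ 5.10174704  0.33325458 -0.47902405]
side mark -99.72 dark -98.1
[220 221 224 227 229 228 226 225 224 224 226 226 222 219 204 178 152 131
 122 127 146 173 199 211 215 220]
[12 12 12 11 11 10 10 10 11 11 11 11 11 11 14 16 21 39 64 82 82 67 48 33
 21 12]
side-below mark -85.66 dark -98.68
[171 171 172 171 171 170 170 172 173 171 168 162 155 147 130 111  94  79
  75  76  79  88 105 122 137 147]
[ 0  0  0  1  1  0  0  0  0  0  0 -1 -1 -1 -1 -1  0 -1 -1 -1  0  0  0  0
  0 -1]
top mark -99.27 dark -98.05
[180 181 182 182 180 177 176 178 180 180 178 177 176 169 152 127  99  78
  70  80 102 125 145 162 174 181]
[12 11 11 10 10 11 11 12 12 12 11 10 10  8  6  7 16 32 51 60 56 42 26 14
 10 10]
top-below mark -87.41 dark -99.33
[134 134 135 135 134 135 135 135 135 132 123 113 102  95  90  88  88  87
  84  78  72  70  75  83  96 108]
[-1 -1 -1  0  0  0  0  0  0 -1 -1 -1 -1 -1 -1  0  0  0 -1 -2 -1  0  0 -1
 -1 -1]
```

```bash
sed 's/manip.camera(.side.)\[:,:,::-1\]/cv2.imread("pics\/side0.png")/;s/manip.camera(.top.)\[:,:,::-1\]/cv2.imread("pics\/top0.png")/;s/slice(100,230)/slice(40,120)/;s/q=100+/q=40+/;s/arange(130)/arange(80)/' p.py > p0.py; python3 p0.py home | grep mark; sed -i 's/side0/s5f/;s/top0/t5f/;s/slice(40,120)/slice(100,170)/;s/q=40+/q=100+/;s/arange(80)/arange(70)/' p0.py;  python3 p0.py mid | grep mark
python3 - <<'E'
import cv2,numpy as np
f=['home','mid','2']; cv2.imwrite('pics/all.png',np.hstack([cv2.imread(f'pics/r{k}.png')[:,:260] for k in f]))
E
```

```text
side mark -99.09 dark -87.19
side-below mark -95.89 dark -87.59
top mark -98.97 dark -86.79
top-below mark -102.43 dark -89.53Traceback (most recent call last):
  File "p0.py", line 9, in <module>
    g=np.array([[proj(n,[*(M@[x,y]+o),24]) for x in xs[::10]] for y in ys[::10]]).astype(np.float32)
                 ~~~~^^^^^^^^^^^^^^^^^^^^^
  File "h.py", line 14, in proj
    p,f,M=cam(n); c=M.T@(np.array(P)-p['origin']); s=c[:2]/c[2]; s=s*(1+p['k1']*(s@s))
          ~~~^^^
  File "h.py", line 5, in cam
    p=manip.camera_params(n); f=240/np.tan(np.radians(p['fovy']/2))
ValueError: time passes only in moves, steps and waits
[ WARN:0@0.018] global loadsave.cpp:275 findDecoder imread_('pics/rhome.png'): can't open/read file: check file path/integrity
Traceback (most recent call last):
TypeError: 'NoneType' object is not subscriptable
```

```bash
sed -i 's/^def cam(n)/import functools\n@functools.cache\ndef cam(n)/' h.py; python3 -m creep '[[-1,[0,-0.05,0],0],[-1,[0,-0.1,0],0],[-1,[0,-0.1,0],0],[-1,[0,-0.1,0],0],[-1,[0,-0.1,0],0]]' 35; python3 p.py 3
```

```text
clock: 15.05
eef_pos: [451.4, -227.0, 84.4]
eef_rot: [3.141, 0.0, 1.768]
wrist_force: [5.0, -0.2, -0.3]
finger_gap: 21.7
finger_force: 35.0
[ 451.34004114 -227.02309247   84.36524703] [ 5.12788493  0.39795741 -1.83221103]
side mark -99.63 dark -98.54
[219 220 223 226 229 228 227 226 226 225 225 224 223 224 214 194 172 149
 135 134 146 168 191 205 213 220]
[12 12 11 10 10 10 11 11 11 11 10 10 10 10 14 18 24 38 55 67 66 56 41 29
 19 11]
side-below mark -94.32 dark -99.43
[166 166 167 169 170 171 171 172 172 173 174 171 165 158 143 129 114  94
  79  72  73  85 101 117 131 143]
[ 0  1  0  0  0  0  0  0  1  0  0  0  0  0  0  0  0  0  0  0  1  1  1  0
  0 -1]
top mark -99.38 dark -98.38
[180 180 181 181 180 176 175 176 179 180 179 178 179 175 160 137 110  87
  72  74  92 118 142 161 173 180]
[12 11 10 10 11 11 12 12 12 12 11 10 10  9  8  9 13 22 34 41 39 30 20 14
 11 10]
top-below mark -113.92 dark -100.21
[134 134 135 135 134 133 133 134 134 134 131 127 118 108  97  90  86  84
  83  80  75  70  69  73  82  91]
[ 0 -1 -1 -1 -1 -1 -1  0  0  0  0  0  0 -1 -1 -1 -2 -2 -2 -1  0  0 -1 -1
 -1  0]
```

```bash
python3 -m creep '[[-1,[0,-0.05,0],0],[-1,[0,-0.05,0],0],[-1,[0,-0.05,0],0],[-1,[0,-0.05,0],0],[-1,[0,-0.05,0],0]]' 35; python3 p.py 4; python3 p0.py mid|grep mark; sed -i 's/s5f/side0/;s/t5f/top0/;s/slice(100,170)/slice(20,130)/;s/q=100+/q=20+/;s/arange(70)/arange(110)/' p0.py; python3 p0.py home|grep mark
python3 - <<'E'
import cv2,numpy as np
f=['home','mid','4']; cv2.imwrite('pics/all.png',np.hstack([cv2.imread(f'pics/r{k}.png')[:,:260] for k in f]))
E
```

```text
clock: 15.65
eef_pos: [450.9, -227.1, 84.4]
eef_rot: [3.141, 0.0, 1.768]
wrist_force: [5.6, -0.2, -0.5]
finger_gap: 21.7
finger_force: 35.0
[ 450.87005604 -227.1250686    84.39654655] [ 5.125285    0.58669913 -2.09381653]
side mark -99.62 dark -98.65
[220 221 223 226 228 228 227 226 225 224 224 224 222 223 213 195 174 151
 134 130 142 164 189 205 215 222]
[12 12 11 11 11 10 10 10 10 10 10 11 12 11 14 18 24 38 55 66 65 55 40 27
 17 11]
side-below mark -82.22 dark -99.71
[168 168 169 171 171 171 171 172 173 174 175 172 168 162 148 136 121 101
  85  75  72  79  94 112 131 146]
[-1 -1  0  1  1  0  0  0  1  0  0  0  0  0  0 -1 -1 -1 -1 -1 -1  0  0  0
  0  0]
top mark -99.39 dark -98.65
[179 180 180 180 180 177 176 177 179 179 178 177 179 177 166 147 122  96
  78  78  94 117 139 159 173 180]
[12 12 12 11 11 11 12 12 12 12 11 10 10 10  9 10 15 22 30 35 35 28 19 13
 10 10]
top-below mark -97.1 dark -100.52
[134 134 134 134 134 134 134 134 134 134 133 130 121 110  99  91  88  86
  84  81  77  72  69  70  77  87]
[ 0  0  0  0  0  0  0  0  0  0  0 -2 -1 -1  0 -1 -1 -2 -2 -2 -2 -1 -1  0
  0  0]
side mark -99.09 dark -87.19
side-below mark -95.89 dark -87.59
top mark -98.97 dark -86.79
top-below mark -102.43 dark -89.53
side mark -98.99 dark -75.82
side-below mark -89.81 dark -76.25
top mark -98.96 dark -74.73
top-below mark -98.9 dark -78.06
```

View pics/all.png

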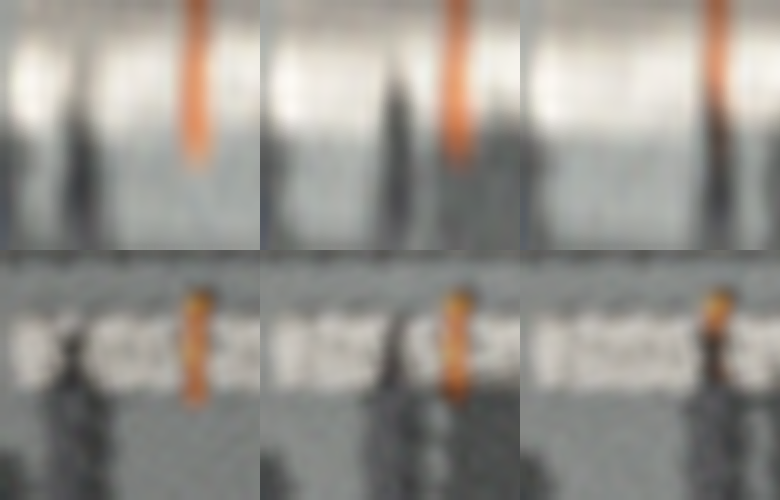

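The pointer sits on the mark to within about 0.3 mm in both views (columns ~716 and ~717). One small nudge, a hold to check for creep, then a last look at the clamp.

```bash
python3 -m creep '[[-1,[0,-0.03,0],0],[-1,[0,-0.03,0],0],[-1,[0,-0.03,0],0],[-1,[0,-0.03,0],0],[-1,[0,-0.03,0],0]]' 35; python3 p.py 5|grep mark; python3 -m creep '[[-1,[0,0,0],0],[-1,[0,0,0],0],[-1,[0,0,0],0],[-1,[0,0,0],0],[-1,[0,0,0],0],[-1,[0,0,0],0],[-1,[0,0,0],0],[-1,[0,0,0],0],[-1,[0,0,0],0],[-1,[0,0,0],0]]' 35;python3 p.py 6|grep mark
```

```text
clock: 16.25
eef_pos: [450.6, -227.2, 84.4]
eef_rot: [3.141, 0.0, 1.768]
wrist_force: [5.6, -0.3, -1.6]
finger_gap: 21.4
finger_force: 35.0
side mark -99.3 dark -98.72
side-below mark -97.7 dark -99.5
top mark -99.41 dark -98.7
top-below mark -112.39 dark -100.88
clock: 17.35
eef_pos: [450.6, -227.2, 84.4]
eef_rot: [3.141, 0.0, 1.768]
wrist_force: [5.1, 0.8, -1.3]
finger_gap: 21.6
finger_force: 35.0
side mark -99.37 dark -98.74
side-below mark -100.79 dark -99.53
top mark -99.48 dark -98.68
top-below mark -111.68 dark -100.75
```

Stable for a second, and the wrist force of about 5 N matches the tester's spring at this extension. Handing in.

```bash
python3 -c "
from cell import manip
print(manip.sign_off())"
```

```text
the job is handed in; nothing more can be done
None
```

The job is handed in: the red clamp is clipped on the tongue and gripped by its sides, holding the pointer on the orange mark to within about 0.5 mm; it slid several mm toward the crossbar while pulling, held steady over the last second, and its exact final seat on the tongue was not re-checked.

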